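Feel the gap of the plate clamp with a taper feeler

TASK

Pluck the feeler with the long bar-shaped grip out of the pocket tray and slide its thin tapered blade upright down between the two sprung plates of the clamp stand, until it rubs on both plates and drags snugly. Stop there without forcing it: the plates should just begin to give, a millimetre at most, and the shoulder must stay clear above them. Finish while still holding the feeler at that depth; leave the other two feelers, the tape roll and the brass weight alone.

Things in the scene. Friction and masses are not known exactly. Their poses are not given: they have to be found in the camera images.
- feeler_bar: The feeler to use (loose, about 70 g): steel blade 28 mm wide (its y), tapered in thickness (its x) from 2.6 mm at the tip to 10.9 mm at the shoulder 56 mm higher (0.148 mm per mm). Origin at the middle of the blade's tip, z up. Shoulder flange 12 x 42 x 5 mm (x, y, z), z 56 to 61 mm. It hangs blade down in any one of the tray's pockets, flange on the tray's top, 60 mm above the bench
- feeler_bar_grip (a point): middle of the feeler's white bar grip, 83 mm above the blade's tip. The grip is 12 x 34 x 34 mm (x, y, z), from 61 to 95 mm above the tip; pinch it across its 12 mm (along the feeler's x)
- feeler_round: tapered steel feeler blade with a round knob-like white grip, 22 mm across, top 93 mm above the tip; same blade as feeler_bar; origin at the middle of the blade's tip, z up to the grip. Stands in a pocket of the tray; a bystander
- feeler_square: tapered steel feeler blade with a square white grip, 20 x 20 x 32 mm, top 93 mm above the tip; same blade as feeler_bar; origin at the middle of the blade's tip, z up to the grip. Stands in a pocket of the tray; a bystander
- pocket_tray: grey block 56 x 190 x 60 mm, fixed, origin under its centre; three pockets 15 x 32 mm, 56 mm deep, in a row along its y at -60, 0 and +60 mm; the feelers' axes are parallel to its own
- clamp_stand: fixed stand, base 130 x 90 x 12 mm, origin under its centre. Two upright aluminium plates 46 mm wide (along its y) face each other across a gap 4.0 to 7.2 mm wide (along x, near x = 0, different each time), open at the top. Flat faces from z 24 to 73 mm, above them lips 6 mm high that flare outwards; grey jaws behind, up to z 56 mm. Near plate on the -x side
- far_edge (a point): middle of the top edge of the far (+x) plate's flat inner face, 73 mm above the bench (the flared lip starts here). Moves with the plate
- near_edge (a point): the same of the near (-x) plate. The gap is the distance between these two points, its centre their midpoint
- far_plate (a joint): how far the far plate is pushed back (m), 0 to 0.006; 0 = on its stop. Spring: 4 N to leave the stop, then 5 N per mm
- near_plate (a joint): the same of the near plate, pushed back towards -x. Pushing the blade down takes about 5 N once both plates just leave their stops, 8 to 9 N when they have given about 0.8 mm each, 13 N at 1.7 mm (friction varies by a fifth)
- tape_roll: roll of tape 68 mm across, 16 mm high, lying flat, origin under its centre; a bystander
- weight_100: brass weight 27 mm across, 36 mm high with a knob, origin under its centre; a bystander
Things that resemble listed ones, but are neither listed nor needed, are in the scene too. What is shaped like the clamp_stand but purple or red is not meant.

How it is judged:
By the outcome, as a careful person would: the job done as asked, in the order asked, and still so for the second after the job is handed in, while the arm keeps its last pose, push and grip.
It also fails if it takes over 45 s, if anything falls off the work surface, if the arm or the gripper's body presses on something with over 40 N, if the wrist force passes 120 N, or if a joint passes its speed limit or range.

ROBOT

A 6-joint arm with a two-finger parallel gripper is mounted at the origin on a cart in front of the work surface, level with it; the furniture and walls round the work are solid. World frame = base frame: x ahead of the robot, y to its left, z up, the work surface at z = 0. Lengths are in m, angles in rad, forces in N, time in s.
With the tool pointing down it reaches from about 0.25 to 0.725 m from the base axis. Payload 4 kg.
Tool frame: the origin (TCP) lies midway between the tips of the shut fingers; the grasp point (between the pads) lies 19 mm behind it; z points along the fingers, y is the line along which they close (so a half turn about z gives the same grasp; the last joint's range is limited). The gripper opens to 85 mm and grips with 20 to 120 N. Pads are 22 mm wide; open, the fingers measure 114 mm over their backs; the gripper's body (76 mm by 85 mm) begins 54 mm behind the grasp point. The pads swing forward as they close: fully open they stand 13 mm farther back than shut.
Start: joints at [-1.21, 0.241, 0.005, 1.335, 0, 1.571], TCP at [0.177, -0.468, 0.231] pointing down, gripper open.
Joint ranges: [-2.72, 2.72], [-1.05, 1.87], [-1.09, 1.28], [-1.99, 2.15], [-1.42, 1.44], [-3.14, 3.14]. Speed limits (rad/s): [2.79, 2.79, 3.14, 3.14, 3.14, 3.14].

INTERFACE

Orientations are given as a unit quaternion [w, x, y, z].
In Python, from bench import status, optics, manip gives the robot as it stands.
- The arm moves only by the shell command python3 -m pendant 'ROWS' [FORCE]. ROWS is JSON, a list of rows, each a list of 3 entries, a list of its own where there are three numbers: the closure, from 0 (fully open) to 1 (shut), then the shift along the tool's x, y, z in m, then the turn about the tool's z in rad. A call has 1 to 20 rows; each row is the pose to reach, as a shift and turn from the pose commanded when the call began, along the tool's axes at that moment; what a row does not reach only later rows make up. A row lasts 1/10 s, in which the tool goes at most 50 mm and 8.59 degrees, less where a joint would pass 70% of its speed; a pose out of reach is approached as far as the arm can. A call with a gripper value outside its range is refused whole. The fingers move at their own pace and stop on an object; FORCE is the grip in N (left out, the last holds). Time passes only in rows, so rows that repeat a pose let the fingers close. It gives the time, the measured TCP pose, the force, the opening and the grip force at its end, in the units of the state.
- status.sense(): the state, without advancing time (a new reading comes with each control period).
- optics.read_camera(name): name is "scene" or "top" or "wrist"; returns a dict with "image" (384x512x3 uint8, blue, green, red), "fx", "fy", "cx", "cy" (pixels), "D" ([k1, k2, p1, p2, k3] as OpenCV has them; the pictures are not rectified), "position" and "attitude" of the camera in the world; the wrist camera has in their place "T_tool_cam" (4x4, takes a point from camera to tool coordinates, whose origin is the TCP and whose axes are the flange's). Camera axes: x right, y down, z forward; pixel columns grow to the right and rows downward; lengths in m; the calibration is good to about 2 mm. A picture is of the moment at which its call begins: read the wrist's pose just before it. There is no depth.
- manip.hand_in(): hands the job in; it is judged then, once.
The state is a dict: "time_s": time; "joint_positions": joint angles; "joint_vel": joint speeds; "effort": joint torques, N m; "ee_pos": TCP position; "tool_rot": TCP orientation; "force": force on the tool from outside, world axes, zero at the start; "wrist_torque": the same for the moment, N m; "gripper_width": opening from 0.0 (shut) to 1.0 (fully open); "gripper_force": force on a finger pad.
Only numpy, scipy, OpenCV 4.12 (cv2) and the standard library are available. Lean on these libraries where they do the work, as an engineer would, in place of code of your own. Each camera call takes 0.05 s, during which the arm holds its last target. There are 200 camera calls.

## Working session

There is one attempt and no reset: what is moved stays moved. The work goes in short steps, Python scripts to look and compute and a shell command to move; the robot and the scene stay as the last step left them, time stands still between calls to the robot, and variables do not carry over. Pictures are saved under pics/ and viewed, at most 10 in all, crops included, and the job is handed in when it is done.

```bash
mkdir -p pics
cat > h.py <<'E'
import cv2,numpy as np
from bench import status,optics
from scipy.spatial.transform import Rotation as R
def rot(q): return R.from_quat([q[1],q[2],q[3],q[0]]).as_matrix()
def cam(n):
    s=status.sense(); c=optics.read_camera(n)
    c['K']=np.array([[c['fx'],0,c['cx']],[0,c['fy'],c['cy']],[0,0,1.]]);c['D']=np.array(c['D'],float)
    if n=='wrist':
        T=np.eye(4);T[:3,:3]=rot(s['tool_rot']);T[:3,3]=s['ee_pos'];T=T@np.array(c['T_tool_cam']);c['R']=T[:3,:3];c['p']=T[:3,3]
    else:
        a=np.array(c['attitude']);c['R']=rot(a) if a.size==4 else a;c['p']=np.array(c['position'])
    return c
def ray(c,uv):
    u=cv2.undistortPoints(np.array(uv,float).reshape(-1,1,2),c['K'],c['D']).reshape(-1,2)
    return np.c_[u,np.ones(len(u))]@c['R'].T
def onz(c,uv,z):
    d=ray(c,uv); return c['p']+d*((z-c['p'][2])/d[:,2])[:,None]
def proj(c,P):
    rv=cv2.Rodrigues(c['R'].T)[0]; return cv2.projectPoints(np.array(P,float).reshape(-1,1,3),rv,-c['R'].T@c['p'],c['K'],c['D'])[0].reshape(-1,2)
E
python3 - <<'E'
from h import *
print(status.sense())
for n in ('scene','top'):
    c=cam(n);cv2.imwrite(f'pics/{n}0.png',cv2.resize(c['image'],(800,600),interpolation=cv2.INTER_CUBIC));np.save(f'{n}0.npy',c['image']);print(n,c['p'],c['R'].round(3).tolist(),c['fx'])
E
```

```text
{'time_s': 0.0, 'joint_positions': array([-1.20999879e+00,  2.41431211e-01,  3.71873948e-03,  1.33517495e+00,
        1.95002479e-05,  1.57075907e+00]), 'joint_vel': array([ 7.55687590e-04,  2.78556375e-05,  2.06096470e-04, -6.68836491e-04,
        1.46571859e-03,  2.53464050e-04]), 'effort': array([ 4.18693689e-04, -3.72320616e+01,  2.52407581e+01,  1.70367962e-02,
       -1.27371317e-05, -4.14665262e-07]), 'ee_pos': array([ 0.1762951 , -0.46722078,  0.23040174]), 'tool_rot': array([-1.03033214e-03,  9.83768345e-01,  1.79440103e-01, -1.77982801e-04]), 'force': array([ 0.38395958, -0.23489359,  0.20843545]), 'wrist_torque': array([-0.01585347,  0.00596899,  0.0172353 ]), 'gripper_force': 0.0, 'gripper_width': 1.0004014241851058}
scene [-0.16199037  0.59605397  0.87164113] [[-0.677, -0.471, 0.566], [-0.736, 0.43, -0.523], [0.003, -0.77, -0.638]] 455.6148798218318
top [ 0.30119478 -0.04940028  1.33574241] [[0.052, -0.974, 0.222], [-0.999, -0.051, 0.009], [0.002, -0.222, -0.975]] 400.1728657782197
```

View pics/scene0.png

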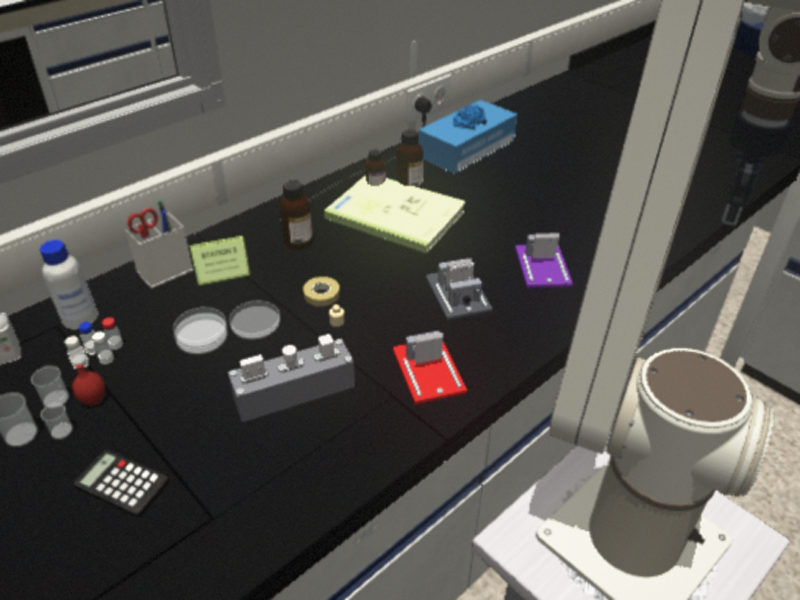

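View pics/top0.png

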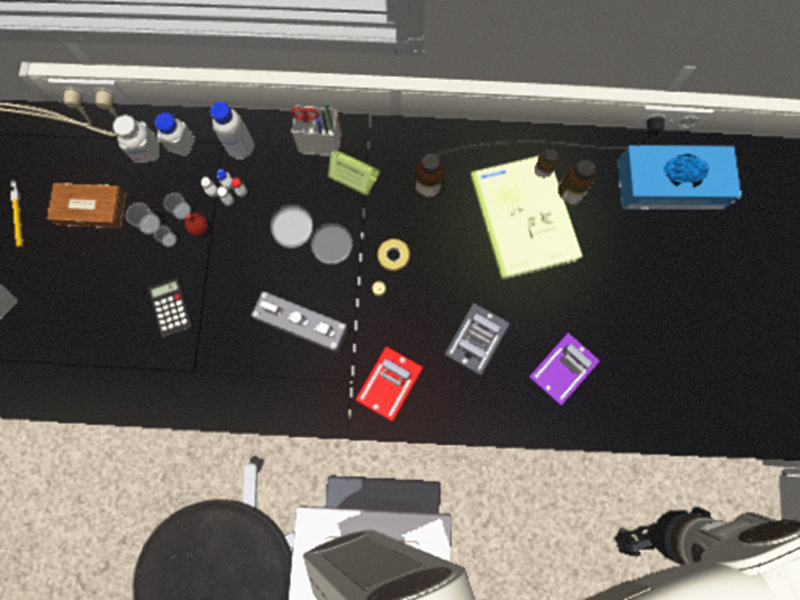

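Scene: tray at (298,320) in the top view, with three white grips: (269,308) wide/bar-like, (296,317) round, (322,328) square. Stands: grey (477,338), wanted; red (390,383) and purple (565,368), decoys. The candidate for the bar is (269,308), or (252,366) in the scene view; I'll crop to check.

Run:
```python
from h import *
c=cam('top');s=cam('scene');k=.64
cv2.imwrite('pics/crop1.png',np.hstack([cv2.resize(s['image'][200:270,140:235],(400,300),interpolation=3),cv2.resize(c['image'][180:225,158:224],(400,300),interpolation=3)]))
# tray top outline mask
def show(n,uv,z): print(n,onz(c,np.array(uv)*k,z).round(3).tolist())
show('grips top',[(269,308),(296,317),(322,328)],.095)
show('tray corners',[(262,291),(348,321),(340,349),(252,318)],.06)
show('stand base',[(474,304),(509,318),(481,374),(446,359)],.012)
show('plates',[(478,338)],.073)
show('tape,weight',[(394,254),(379,288)],.02)
```

```text
grips top [[0.542, 0.232, 0.095], [0.526, 0.176, 0.095], [0.507, 0.121, 0.095]]
tray corners [[0.584, 0.258, 0.06], [0.53, 0.073, 0.06], [0.471, 0.086, 0.06], [0.526, 0.273, 0.06]]
stand base [[0.59, -0.192, 0.012], [0.563, -0.268, 0.012], [0.44, -0.211, 0.012], [0.468, -0.136, 0.012]]
plates [[0.506, -0.195, 0.073]]
tape,weight [[0.691, -0.013, 0.02], [0.613, 0.015, 0.02]]
```

View pics/crop1.png

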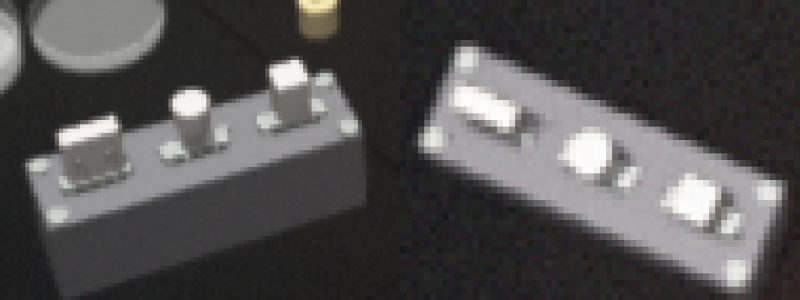

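The close crop confirms it: the left feeler has the long bar grip, the middle one is round and the right one square. Going above it.

```bash
G='x'; python3 -m pendant '[[0,[0.59,-0.526,0],-0.925],[0,[0.59,-0.526,0],-0.925],[0,[0.59,-0.526,0],-0.925],[0,[0.59,-0.526,0],-0.925],[0,[0.59,-0.526,0],-0.925],[0,[0.59,-0.526,0],-0.925],[0,[0.59,-0.526,0],-0.925],[0,[0.59,-0.526,0],-0.925],[0,[0.59,-0.526,0],-0.925],[0,[0.59,-0.526,0],-0.925],[0,[0.59,-0.526,0],-0.925],[0,[0.59,-0.526,0],-0.925],[0,[0.59,-0.526,0],-0.925],[0,[0.59,-0.526,0],-0.925],[0,[0.59,-0.526,0],-0.925],[0,[0.59,-0.526,0],-0.925],[0,[0.59,-0.526,0],-0.925],[0,[0.59,-0.526,0],-0.925],[0,[0.59,-0.526,0],-0.925],[0,[0.59,-0.526,0],-0.925]]'
python3 - <<'E'
from h import *
c=cam('wrist');s=status.sense();print(s['time_s'],s['ee_pos'],rot(s['tool_rot']).round(3).tolist(),np.array(c['T_tool_cam']).round(3).tolist(),s['joint_positions'])
print(proj(c,[(0.542,0.232,.099)]),c['fx'])
cv2.imwrite('pics/w1.png',c['image'])
E
```

```text
time_s: 2.2
ee_pos: [0.5425, 0.2313, 0.2318]
tool_rot: [0.0, 0.801, 0.599, 0.0]
force: [-0.4, 0.4, -0.2]
gripper_width: 1.0
gripper_force: 0.0
2.25 [0.54257393 0.23135082 0.23190737] [[0.283, 0.959, 0.0], [0.959, -0.283, 0.0], [0.0, 0.0, -1.0]] [[-0.0, -0.946, -0.323, 0.082], [1.0, -0.0, -0.001, -0.0], [0.0, -0.323, 0.946, -0.142], [0.0, 0.0, 0.0, 1.0]] [ 4.03092772e-01  4.21745876e-01  2.63014243e-01  1.41166890e+00
 -7.99394219e-05  2.26054242e+00]
[[252.22762798 180.13361769]] 306.6295038946499
```

View pics/w1.png

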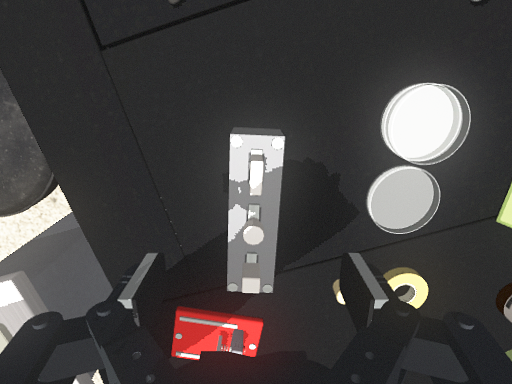

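Bar grip top at about (257,178), tray corners (231,131), (284,136), (275,293), (227,291). Measuring them.

Run:
```python
from h import *
c=cam('wrist');s=status.sense()
g=cv2.cvtColor(c['image'],cv2.COLOR_BGR2GRAY)
m=(g>225).astype(np.uint8);m[:150]=0;m[200:]=0;m[:,:243]=0;m[:,270:]=0
n,l,st,ce=cv2.connectedComponentsWithStats(m);
for i in range(1,n):
  if st[i,4]>20:
    print(st[i],ce[i]); r=cv2.minAreaRect(np.argwhere(l==i)[:,::-1].astype(np.float32)); b=cv2.boxPoints(r);print(b.round(1).tolist(),onz(c,b,.099).round(4).tolist(),onz(c,[ce[i]],.099))
t=(g>120).astype(np.uint8)
n,l,st,ce=cv2.connectedComponentsWithStats(t);i=l[240,240];print(st[i]) 
# tray screw heads
P=onz(c,[(236,143),(278,144),(267,288),(233,287)],.06);print(P.round(4).tolist(),P.mean(0))
for a,b in((3,0),(2,1)): d=P[b]-P[a];print(np.degrees(np.arctan2(-d[0],d[1])))
cv2.imwrite('pics/w2.png',cv2.resize(c['image'][120:300,210:300],None,fx=4,fy=3.3,interpolation=cv2.INTER_CUBIC))
```

```text
[243 150   7  30 143] [244.94405594 163.37762238]
[[243.0, 150.0], [249.0, 150.0], [249.0, 179.0], [243.0, 179.0]] [[0.5422, 0.2616, 0.099], [0.5474, 0.2601, 0.099], [0.5395, 0.2339, 0.099], [0.5342, 0.2355, 0.099]] [[0.54025421 0.24926641 0.099     ]]
[251 150  11   5  50] [256.2 151.8]
[[251.0, 150.0], [261.0, 150.0], [261.0, 154.0], [251.0, 154.0]] [[0.5491, 0.2596, 0.099], [0.5578, 0.257, 0.099], [0.5568, 0.2535, 0.099], [0.5481, 0.2561, 0.099]] [[0.55318296 0.25666897 0.099     ]]
[263 150   7  22  93] [267.20430108 159.48387097]
[[263.0, 150.0], [269.0, 150.0], [269.0, 171.0], [263.0, 171.0]] [[0.5596, 0.2565, 0.099], [0.5648, 0.255, 0.099], [0.5595, 0.236, 0.099], [0.5542, 0.2376, 0.099]] [[0.56085351 0.24699108 0.099     ]]
[249 161  14  34 351] [255.51851852 175.02279202]
[[248.3000030517578, 193.89999389648438], [250.1999969482422, 160.39999389648438], [262.6000061035156, 161.10000610351562], [260.70001220703125, 194.60000610351562]] [[0.5347, 0.22, 0.099], [0.5457, 0.2506, 0.099], [0.5564, 0.2467, 0.099], [0.5458, 0.216, 0.099]] [[0.54646491 0.23587003 0.099     ]]
[ 227  134   58  159 7745]
[[0.5341, 0.2638, 0.06], [0.5752, 0.2506, 0.06], [0.5173, 0.0849, 0.06], [0.4781, 0.098, 0.06]] [0.52616427 0.17430662 0.06      ]
-18.660982981778634
-19.264176586299953
```

View pics/w2.png

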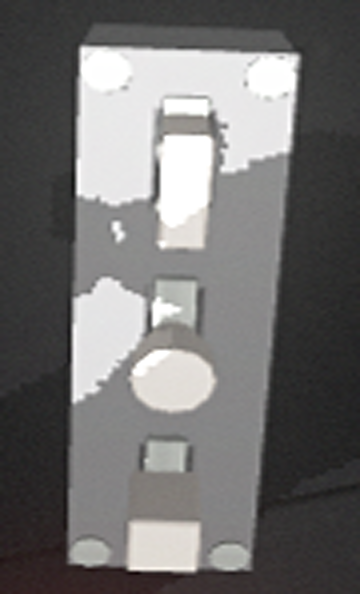

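```bash
python3 -m pendant '[[0,[0.003,0.003,0.05],0.04],[0,[0.003,0.003,0.1],0.04],[0,[0.003,0.003,0.14],0.04],[0,[0.003,0.003,0.161],0.04],[0,[0.003,0.003,0.161],0.04],[0.5,[0.003,0.003,0.161],0.04],[1,[0.003,0.003,0.161],0.04],[1,[0.003,0.003,0.161],0.04],[1,[0.003,0.003,0.161],0.04],[1,[0.003,0.003,0.161],0.04],[1,[0.003,0.003,0.161],0.04],[1,[0.003,0.003,0.161],0.04],[1,[0.003,0.003,0.161],0.04],[1,[0.003,0.003,0.161],0.04],[1,[0.003,0.003,0.161],0.04]]' 60
```

```text
time_s: 3.8
ee_pos: [0.5472, 0.2349, 0.0714]
tool_rot: [0.0, 0.812, 0.583, 0.001]
force: [-0.7, -0.3, 6.3]
gripper_width: 0.124
gripper_force: 59.5
```

```bash
python3 -m pendant '[[1,[0,0,-0.02],0],[1,[0,0,-0.05],0],[1,[0,0,-0.09],0],[1,[0,0,-0.13],0],[1,[0,0,-0.13],0],[1,[0,0,-0.13],0]]'
python3 - <<'E'
from h import *
c=cam('wrist');s=status.sense();print(s['ee_pos'],s['force'],rot(s['tool_rot']).round(3).tolist())
w=c['image'];t=cam('scene')['image']
cv2.imwrite('pics/w3.png',np.hstack([cv2.resize(w[180:384,130:402],(400,300)),cv2.resize(t[140:290,120:320],(400,300))]))
E
```

```text
time_s: 4.4
ee_pos: [0.5471, 0.2349, 0.2012]
tool_rot: [0.0, 0.812, 0.583, 0.001]
force: [0.2, 0.1, -1.5]
gripper_width: 0.124
gripper_force: 58.8
[0.54611536 0.23447847 0.19953468] [-0.37654727  0.37131581 -1.09600758] [[0.319, 0.948, -0.001], [0.948, -0.319, -0.0], [-0.001, -0.001, -1.0]]
```

View pics/w3.png

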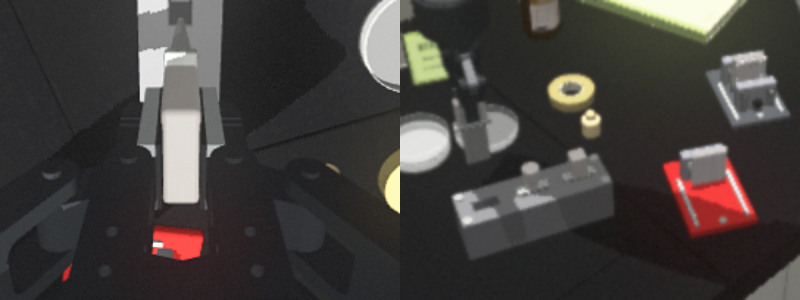

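The feeler is held straight, and the pocket is empty. Going beside the stand to look down the gap.

```bash
python3 -m pendant '[[1,[-0.501,0.093,0],0.112],[1,[-0.501,0.093,0],0.112],[1,[-0.501,0.093,0],0.112],[1,[-0.501,0.093,0],0.112],[1,[-0.501,0.093,0],0.112],[1,[-0.501,0.093,0],0.112],[1,[-0.501,0.093,0],0.112],[1,[-0.501,0.093,0],0.112],[1,[-0.501,0.093,0],0.112],[1,[-0.501,0.093,0],0.112],[1,[-0.501,0.093,0],0.112],[1,[-0.501,0.093,0],0.112],[1,[-0.501,0.093,0],0.112],[1,[-0.501,0.093,0],0.112]]'
python3 - <<'E'
from h import *
c=cam('wrist');s=status.sense();print(s['ee_pos'],s['force'],rot(s['tool_rot']).round(3).tolist())
np.save('w4.npy',c['image'])
p=proj(c,[(.506,-.195,.073)])[0];print(p)
w=c['image'];x,y=[int(v) for v in p];x=min(max(x,70),440);y=min(max(y,55),328)
cv2.imwrite('pics/w4.png',cv2.resize(w[y-55:y+55,x-70:x+70],None,fx=5.4,fy=5.4,interpolation=cv2.INTER_CUBIC));print(x-70,y-55)
E
```

```text
time_s: 5.9
ee_pos: [0.4747, -0.268, 0.1997]
tool_rot: [-0.001, 0.843, 0.538, -0.0]
force: [-0.1, 0.3, -1.2]
gripper_width: 0.13
gripper_force: 58.8
[ 0.47494874 -0.26802539  0.19997241] [ 0.52243854  0.06731482 -1.29635576] [[0.421, 0.907, -0.001], [0.907, -0.421, 0.001], [0.0, -0.001, -1.0]]
[250.04663257  91.74989798]
180 36
```

View pics/w4.png

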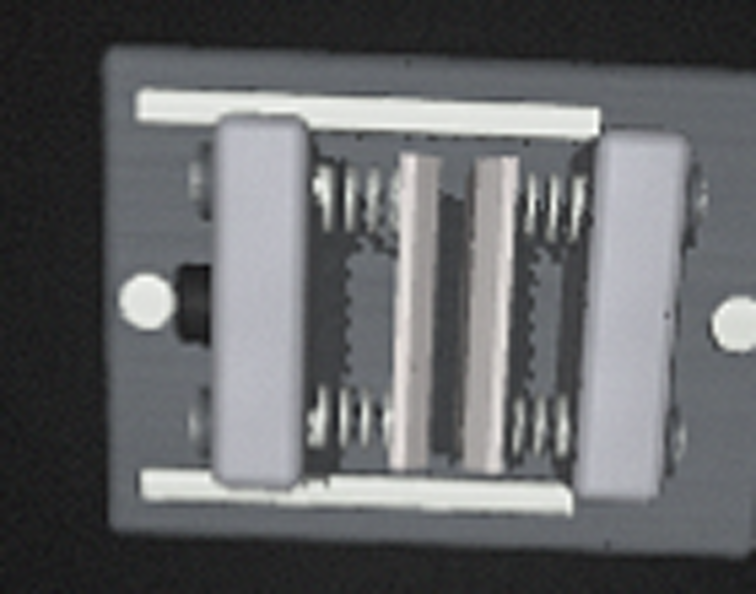

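The plates in the crop: near plate flat edge from (440,158) to (431,468), far plate flat edge from (472,158) to (464,468). The gap lies between them.

Run:
```python
from h import *
c=cam('wrist');s=status.sense();c['image']=np.load('w4.npy')
f=lambda q:np.array(q,float)/5.4+[180-.4,36-.4]
g=cv2.cvtColor(c['image'],cv2.COLOR_BGR2GRAY)
for y in (72,85,100,115): print(y,g[y,250:280].tolist())
P=onz(c,f([(440,158),(431,468),(472,158),(464,468)]),.073)
Q=onz(c,f([(402,155),(391,468),(518,158),(503,470)]),.079)
T=rot(s['tool_rot'])
for X in (P,Q):
    L=(X-s['ee_pos'])@T; print((L*1e3).round(1).tolist(),'mid tool',(L.mean(0)*1e3).round(2))
    for i in (0,2): d=L[i]-L[i+1];print('turn',d[1]/d[0])
# base corners, z=.012
B=onz(c,f([(107,47),(110,530)]),.012);L=(B-s['ee_pos'])@T;d=L[0]-L[1];print('base turn',d[1]/d[0])
# rails
for a,b,z in(((136,92),(600,107),.014),((140,500),(572,514),.014)):
    d=(onz(c,f([a,b]),z)@T);d=d[1]-d[0];print('rail',-d[0]/d[1])
# held grip in tool frame: project TCP-axis grip points
for z in (.006,-.028): print(proj(c,[s['ee_pos']+T@[x,0,-z-.0] for x in (-.017,.017)]).round(1).tolist())
w=c['image'];np.set_printoptions(linewidth=200)
cv2.imwrite('pics/w5.png',cv2.resize(w[180:384,150:354],(600,600),interpolation=3))
```

```text
72 [79, 96, 158, 192, 213, 219, 205, 157, 151, 147, 152, 93, 64, 62, 102, 108, 87, 81, 157, 164, 165, 164, 160, 204, 211, 160, 60, 87, 223, 138]
85 [108, 106, 107, 154, 213, 222, 175, 153, 148, 153, 111, 72, 62, 67, 67, 75, 83, 120, 162, 164, 168, 167, 194, 212, 179, 77, 63, 69, 106, 115]
100 [107, 106, 100, 208, 219, 206, 160, 150, 150, 154, 82, 62, 67, 62, 71, 86, 96, 162, 163, 166, 167, 187, 208, 205, 86, 65, 64, 66, 62, 104]
115 [78, 187, 173, 209, 220, 162, 150, 151, 153, 97, 64, 67, 67, 66, 83, 110, 160, 166, 165, 166, 176, 207, 218, 94, 55, 141, 141, 72, 63, 179]
[[100.4, 6.7, 127.2], [54.3, 5.6, 127.2], [100.4, 11.5, 127.2], [54.3, 10.9, 127.2]] mid tool [ 77.33   8.66 127.18]
turn 0.02335535429806992
turn 0.014070578090647181
[[100.4, 0.9, 121.2], [54.9, -0.8, 121.2], [100.0, 18.1, 121.2], [54.6, 16.7, 121.2]] mid tool [ 77.46   8.73 121.18]
turn 0.03684746941993132
turn 0.029579623709872462
base turn 0.0459450931388341
rail 0.03104344918050242
rail 0.0326976712619105
[[252.9, 287.1], [252.9, 228.5]]
[[252.9, 254.1], [252.9, 203.7]]
```

View pics/w5.png

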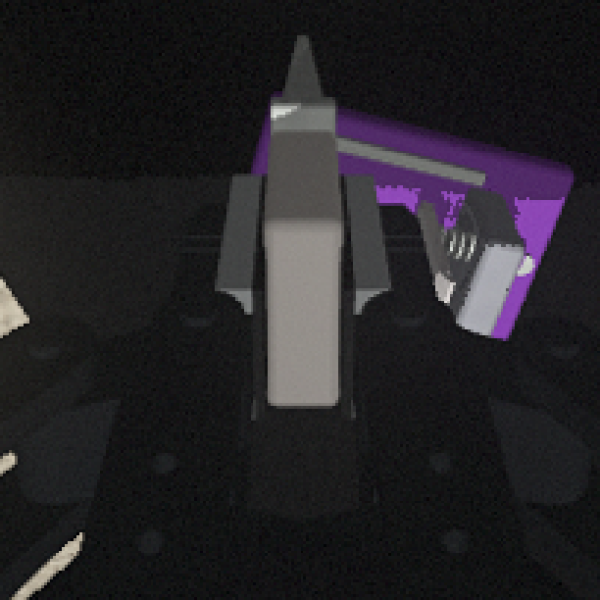

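```bash
python3 -m pendant '[[1,[0.04,0.0043,0],0.032],[1,[0.0775,0.0087,0],0.032],[1,[0.0775,0.0087,0],0.032],[1,[0.0775,0.0087,0.03],0.032],[1,[0.0775,0.0087,0.042],0.032],[1,[0.0775,0.0087,0.042],0.032],[1,[0.0775,0.0087,0.042],0.032]]'
python3 - <<'E'
from h import *
c=cam('wrist');s=status.sense();print(s['ee_pos'],s['force'],s['wrist_torque'])
w=c['image']
T=rot(s['tool_rot']);print(proj(c,[s['ee_pos']+T@[.014,0,z] for z in (.067,.079,.085)]))
cv2.imwrite('pics/w6.png',cv2.resize(w[150:270,190:310],(720,720)[:2] and (600,600),interpolation=3))
E
```

```text
time_s: 6.7
ee_pos: [0.5152, -0.2033, 0.1586]
tool_rot: [-0.0, 0.852, 0.523, -0.0]
force: [-0.9, -0.3, -0.8]
gripper_width: 0.123
gripper_force: 58.8
[ 0.51571667 -0.20361934  0.15915618] [ 0.29646918 -0.59527379 -0.76177822] [ 0.02229737  0.01325814 -0.03127564]
[[253.63167238 188.356675  ]
 [253.61532933 183.42490762]
 [253.60774113 181.13671623]]
```

View pics/w6.png

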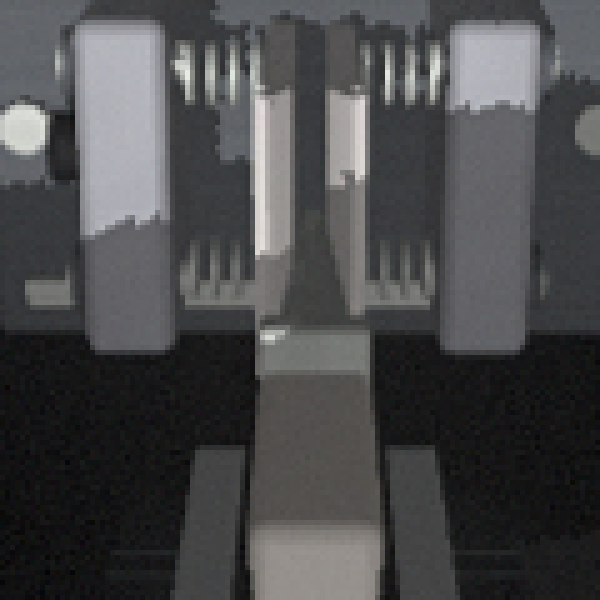

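The gap (columns 294–328 in the crop) is centred on the blade tip (about 314), parallel with it. Lowering.

```bash
python3 -m pendant '[[1,[0,0,0.006],0],[1,[0,0,0.012],0],[1,[0,0,0.018],0],[1,[0,0,0.022],0],[1,[0,0,0.025],0],[1,[0,0,0.025],0],[1,[0,0,0.025],0]]'; python3 -m pendant '[[1,[0,0,0.002],0],[1,[0,0,0.003],0],[1,[0,0,0.003],0],[1,[0,0,0.003],0]]'; python3 -c "
from h import *
s=status.sense();print(rot(s['tool_rot']).T@s['force'],s['wrist_torque'],s['ee_pos'])"
```

```text
time_s: 7.45
ee_pos: [0.5154, -0.2033, 0.1333]
tool_rot: [-0.0, 0.852, 0.523, -0.0]
force: [-0.4, -0.6, -1.1]
gripper_width: 0.13
gripper_force: 58.8
time_s: 7.85
ee_pos: [0.5154, -0.2032, 0.1303]
tool_rot: [-0.0, 0.852, 0.523, -0.0]
force: [-1.6, 0.0, -0.9]
gripper_width: 0.131
gripper_force: 58.8
[-0.72609701 -1.44327504  0.88378862] [ 0.0529949   0.12496084 -0.01604053] [ 0.51535571 -0.20323185  0.13028016]
```

```bash
cat > f.py <<'E'
from h import *
F=[];W=[]
for i in range(3):
    cam('wrist');s=status.sense();T=rot(s['tool_rot']);F.append(T.T@s['force']);W.append(T.T@s['wrist_torque'])
print('F',np.mean(F,0).round(2),np.std(F,0).round(2),'M',np.mean(W,0).round(3),s['ee_pos'].round(4),s['time_s'])
E
python3 -m pendant '[[1,[0,0,0.001],0],[1,[0,0,0.002],0],[1,[0,0,0.002],0]]'>/dev/null; python3 f.py;  python3 -m pendant '[[1,[0,0,0.001],0],[1,[0,0,0.002],0],[1,[0,0,0.002],0]]'>/dev/null; python3 f.py
```

```text
F [ 0.04 -0.89  1.15] [0.18 0.26 0.18] M [ 0.191 -0.01   0.012] [ 0.5152 -0.2032  0.1281] 8.3
F [ 0.19 -1.72  0.95] [0.3  0.51 0.38] M [0.424 0.017 0.035] [ 0.5152 -0.2032  0.1261] 8.75
```

```bash
python3 -m pendant '[[1,[0,-0.0003,0],0],[1,[0,-0.0003,0],0]]'>/dev/null; python3 f.py;  python3 -m pendant '[[1,[0,-0.0002,0.0005],0],[1,[0,-0.0002,0.001],0],[1,[0,-0.0002,0.001],0]]'>/dev/null; python3 f.py
```

```text
F [-0.16 -1.23  1.03] [0.32 0.59 0.36] M [ 0.335 -0.027  0.024] [ 0.5151 -0.2032  0.1262] 9.1
F [ 0.29 -1.38  0.61] [0.34 0.86 0.46] M [ 0.321 -0.032  0.001] [ 0.515  -0.2031  0.1254] 9.55
```

```bash
python3 -m pendant '[[1,[0,-0.0004,0],0],[1,[0,-0.0004,0],0]]'>/dev/null; python3 f.py;  python3 -m pendant '[[1,[0,-0.0004,0],0],[1,[0,-0.0004,0],0]]'>/dev/null; python3 f.py
```

```text
F [ 0.11 -0.53  0.48] [0.32 0.56 0.64] M [-0.015  0.012 -0.004] [ 0.5149 -0.203   0.1254] 9.9
F [-0.49 -0.16  0.59] [0.32 0.18 1.01] M [ 0.015  0.045 -0.001] [ 0.5143 -0.2027  0.1253] 10.25
```

```bash
python3 -m pendant '[[1,[0,-0.0003,0],0],[1,[0,-0.0003,0],0]]'>/dev/null; python3 f.py;  python3 -m pendant '[[1,[0,-0.0003,0],0],[1,[0,-0.0003,0],0]]'>/dev/null; python3 f.py
```

```text
F [0.2  1.14 1.17] [0.68 0.22 0.4 ] M [-0.153 -0.022 -0.001] [ 0.5141 -0.2026  0.1253] 10.6
F [0.12 1.47 1.58] [0.19 0.22 0.2 ] M [-0.393 -0.021  0.009] [ 0.514  -0.2026  0.1254] 10.95
```

Free play is about 0.55 mm at this depth and I know both contact points. Centring, then going down in small steps.

```bash
python3 -m pendant '[[1,[0,0.00075,0],0],[1,[0,0.00075,0.001],0],[1,[0,0.00075,0.002],0],[1,[0,0.00075,0.003],0],[1,[0,0.00075,0.003],0]]'>/dev/null; python3 f.py;  python3 -m pendant '[[1,[0,0,0.001],0],[1,[0,0,0.002],0],[1,[0,0,0.002],0]]'>/dev/null; python3 f.py
```

```text
F [0.29 0.98 1.06] [0.64 0.13 0.28] M [-0.177 -0.016 -0.001] [ 0.5143 -0.2028  0.1222] 11.6
F [-0.14  1.15  1.69] [0.55 0.52 0.15] M [-0.231 -0.002 -0.035] [ 0.5144 -0.2028  0.1202] 12.05
```

```bash
python3 -m pendant '[[1,[0,0.00025,0],0],[1,[0,0.00025,0],0]]'>/dev/null; python3 f.py;  python3 -m pendant '[[1,[0,0,0.0005],0],[1,[0,0,0.001],0],[1,[0,0,0.001],0]]'>/dev/null; python3 f.py; python3 -m pendant '[[1,[0,0,0.0005],0],[1,[0,0,0.001],0],[1,[0,0,0.001],0]]'>/dev/null; python3 f.py
```

```text
F [-0.11  0.38  0.7 ] [0.3  0.47 0.3 ] M [-0.111  0.011 -0.013] [ 0.5145 -0.2028  0.1203] 12.4
F [-0.13  0.38  0.58] [0.12 0.25 0.41] M [-0.052 -0.021 -0.009] [ 0.5145 -0.2028  0.1192] 12.85
F [ 0.11 -0.38 -0.58] [0.22 0.51 0.32] M [0.136 0.006 0.007] [ 0.5146 -0.2029  0.1184] 13.3
```

```bash
for i in 1 ; do python3 -m pendant '[[1,[0,0,0.0005],0],[1,[0,0,0.001],0],[1,[0,0,0.001],0]]'>/dev/null; python3 f.py; done; python3 -m pendant '[[1,[0,0,0.0005],0],[1,[0,0,0.001],0],[1,[0,0,0.001],0]]'>/dev/null; python3 f.py
```

```text
F [ 0.48 -0.54 -3.38] [0.2  0.58 0.45] M [ 0.298 -0.01   0.017] [ 0.5146 -0.2029  0.1175] 13.75
F [-0.05 -1.48 -3.66] [0.17 0.65 0.63] M [ 0.281 -0.016  0.042] [ 0.5146 -0.2029  0.1164] 14.2
```

```bash
python3 -m pendant '[[1,[0,-0.0001,0.0005],0],[1,[0,-0.0002,0.001],0],[1,[0,-0.0002,0.001],0]]'>/dev/null; python3 f.py;  python3 -m pendant '[[1,[0,0,0.0005],0],[1,[0,0,0.001],0],[1,[0,0,0.001],0]]'>/dev/null; python3 f.py
```

```text
F [-0.65 -1.12 -4.59] [0.84 0.05 0.23] M [ 0.149 -0.04  -0.002] [ 0.5146 -0.2029  0.1154] 14.65
F [-0.1   0.07 -4.96] [0.25 0.06 0.79] M [ 0.102 -0.042  0.034] [ 0.5146 -0.2029  0.1144] 15.1
```

```bash
python3 -m pendant '[[1,[0,0,0.0005],0],[1,[0,0,0.001],0],[1,[0,0,0.0015],0],[1,[0,0,0.0015],0],[1,[0,0,0.0015],0]]'; python3 f.py
python3 - <<'E'
from h import *
w=cam('wrist')['image'];t=cam('scene');p=proj(t,[(.5146,-.2029,.1)])[0].astype(int);x,y=p
cv2.imwrite('pics/w7.png',np.hstack([cv2.resize(w[150:270,190:310],(400,400),interpolation=3),cv2.resize(t['image'][y-40:y+40,x-40:x+40],(400,400),interpolation=3)]))
E
```

```text
time_s: 15.6
ee_pos: [0.5146, -0.2029, 0.113]
tool_rot: [0.0, 0.852, 0.523, 0.0]
force: [-0.4, 0.5, 4.3]
gripper_width: 0.127
gripper_force: 59.7
F [ 0.09 -0.38 -5.3 ] [0.09 0.64 1.07] M [ 0.104 -0.03   0.009] [ 0.5146 -0.2029  0.113 ] 15.75
```

View pics/w7.png

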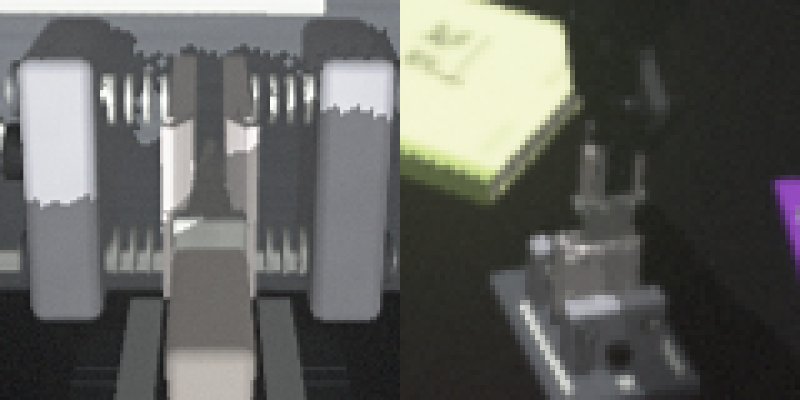

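```bash
python3 -c "
from bench import manip
print(manip.hand_in())"
```

```text
the job is handed in; nothing more can be done
None
```

I handed the job in at about 16 s, with the bar-grip feeler still held upright between the grey stand's plates: the push is about 6 N and nearly balanced side to side. I estimate each plate has given 0.3–0.6 mm and the shoulder is about 22 mm clear above the lips, both worked out from arm height and force rather than measured directly.

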